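Key the flange onto the fixture pin

ROBOT

A 6-joint arm with a two-finger parallel gripper is mounted at the origin on the work surface. World frame = base frame: x ahead of the robot, y to its left, z up, the work surface at z = 0. Lengths are in m, angles in rad, forces in N, time in s.
With the tool pointing down it reaches from about 0.35 to 0.975 m from the base axis. Payload 4.9 kg.
Tool frame: the origin (TCP) lies midway between the tips of the shut fingers; the grasp point (between the pads) lies 19 mm behind it; z points along the fingers, y is the direction in which the jaws open and shut (so a half turn about z gives the same grasp; the last joint's range is limited). The gripper opens to 85 mm and grips with 20 to 120 N. Pads are 22 mm wide; open, the fingers measure 114 mm over their backs; the gripper's body (76 mm by 85 mm) begins 54 mm behind the grasp point. The pads swing forward as they close: fully open they stand 13 mm farther back than shut.
Start: joints at [-1.325, 0.053, 1.613, -0, 1.476, -0.119], TCP at [0.223, -0.584, 0.231] pointing down, gripper open.
Joint ranges: [-3.01, 3.01], [-1.01, 2.22], [0.06, 2.58], [-1.02, 4.17], [0.09, 2.62], [-3.14, 3.14]. Speed limits (rad/s): [2.57, 2.57, 3.14, 3.14, 3.14, 3.14].

INTERFACE

Orientations are given as a unit quaternion [w, x, y, z].
In Python, from plant import state, grab_frame, camera_params, job_done, boxes_of gives the robot as it stands.
- The arm moves only by the tool step_arm, never from a script. Its argument "steps" is a list of rows, each a list of 4 numbers: the shift along the tool's x, y, z in mm, then the turn about the tool's z in degrees. A call has 1 to 8 rows; each row shifts and turns the pose as measured when the row begins, along the tool's axes as they then stand; what a row does not reach is not made up. A row lasts 1/10 s, in which the tool goes at most 50 mm and 8.59 degrees, less where a joint would pass 70% of its speed; a pose out of reach is approached as far as the arm can. A call is refused whole if a number of a shift passes 50 or a number of a turn 8.59, either way. A call with a gripper value outside its range is refused whole. "claw" is the opening in per cent of the stroke, from 0 (shut) to 100 (fully open), set as the call begins (left out, the last holds). The fingers move at their own pace and stop on an object; the grip force is fixed at half the most. Time passes only in rows, so rows that do not move let the fingers close. It gives the time, the measured TCP pose, the force and the opening at its end, in the units of the state.
- state(): the state, without advancing time (a new reading comes with each control period).
- grab_frame(name): name is "scene" or "top"; returns (picture, depth): 400x640x3 uint8, red, green, blue; 400x640 float32, m along the optical axis (not along the pixel's ray), 0 where there is no reading.
- camera_params(name): a dict with "mtx" (3x3 intrinsics, pixels), "extrinsics" (4x4, takes a point from camera to world coordinates). Camera axes: x right, y down, z forward; pixel columns grow to the right and rows downward; lengths in m; the calibration is good to about 2 mm. A picture is of the moment at which its call begins. camera_params takes no time and is no camera call.
- job_done(): hands the job in, once; it reports no verdict.
Trained networks look in the newest picture that a camera, given by its name, has taken for a name from the list of things; names that differ only in an ending like _2 or _b are one class to them, and where a whole thing is asked for, a point or a joint stands for the part that bears it (a point fixed in the world has none). Each returns a list of dicts, best first, with "p" (0 to 1); they miss things now and then, are a little off and sometimes report something else, mostly with a low value. They report only what shows in the picture. A call takes as long as a camera call. They do not tell look-alikes from the thing itself.
- boxes_of(camera, label): "box" ([left, top, width, height] in pixels, round what is visible of it).
The state is a dict: "time": time; "joint_pos": joint angles; "joint_vel": joint speeds; "joint_efforts": joint torques, N m; "tool_pos": TCP position; "tool_rot": TCP orientation; "contact_force": force on the tool from outside, world axes, zero at the start; "ft_torque": the same for the moment, N m; "gripper_width": opening from 0.0 (shut) to 1.0 (fully open).
Only numpy, scipy, OpenCV 4.12 (cv2) and the standard library are available. Lean on these libraries where they do the work, as an engineer would, in place of code of your own. Each camera call takes 0.05 s, during which the arm holds its last target. There are 200 camera calls.

TASK

Push the aluminium flange round by one of its upright studs until one of its two rim notches stands over the fixture's brass pin (the yellow stripe shows where the pin is), then press the flange down at its centre until it sits fully home, flat on the blue block. Do not lift the flange, and leave the other things where they are.

Things in the scene. Friction and masses are not known exactly. Their poses are not given: they have to be found in the camera images.
- fixture: blue fixture block, 200 x 200 x 55 mm, bolted down. Origin: centre of its underside, below the middle of its round bore (41.5 mm wide); z up, x points to the pin. Its flat top, 55 mm up, is the seat. A yellow stripe painted on top, 79 to 99 mm from the centre along +x, 9 mm wide, is in line with the pin
- pin_tip (a point): top of the brass pin: 66 mm from the block's centre along its +x. The pin is 9 mm across, stands 9 mm above the block's top and is tapered to 4 mm at the tip, so it leads a notch in that is up to about 4 mm off. It is hidden below the flange until a notch stands over it
- flange: loose round aluminium flange, 0.45 kg, 150 mm diameter, 12 mm thick. Origin: centre of the disc's underside, z up. Two open rim notches, on its +x and -x sides, 12 mm wide, 18 mm deep; either may take the pin. A greased 40 mm spigot below turns in the block's bore. It starts raised 10 mm off the block's top on four nylon pads, turns with light friction and stays at the angle where it is left
- stud_a (a point): centre of the top of the steel stud on the flange's +y side: 12 mm diameter, 25 mm tall above the disc, upright, 48 mm from the flange's centre; 1 or 2 N on it turn the flange; pushed near the disc it tips least
- stud_b (a point): the same stud on the flange's -y side
- boss_top (a point): centre of the top of the dark round boss at the middle of the flange, 32 mm diameter, 8 mm high; its top is 20 mm above the disc's underside. Press here
- lifter (a joint): how far the nylon pads are pressed down, m: 0 at the start (flange raised), about 0.010 with the flange home. They move with dry friction, need about 8 N on the boss, and stay down when let go. With no notch over the pin the flange stops on the pin after 1 to 3 mm
- spare_dowel: spare brass dowel, 12 mm diameter, 30 mm tall, standing on one corner of the fixture block; bystander; origin at its underside
- spacer: steel spacer ring, 24 mm outside, 10 mm high, lying on the opposite corner of the fixture block; bystander; origin at its underside
- hub_a: turned steel hub, 64 mm wide, 34 mm high, in the black tray; bystander; origin at its underside
- hub_b: as hub_a
- hub_c: as hub_a
- oil_bottle: yellow oil bottle with a red cap, 56 mm diameter, 150 mm tall, on the table; bystander; origin at its underside
- spanner: steel spanner lying on the table; bystander
There are look-alikes about, which are no part of the job. Of the things that look like the flange, the smallest one is meant.

How it is judged:
At the end, for the whole second after the job is handed in: The flange is home: its underside within 2 mm of the block's top, level within 0.025 rad, centred within 3 mm, a notch (either one) in line with the pin within 0.08 rad, at rest (z of flange in the frame of fixture below 0.057 m and horizontal distance between flange and fixture below 0.003 m and angle between the x axis of flange and the x axis of fixture, either way round below 0.08 rad and angle between flange's own z axis and vertical below 0.025 rad and linear speed of flange below 0.02 m/s); the robot touches nothing.
It fails at once if the flange is lifted more than 10 mm above where it started, or tipped more than 0.3 rad (z of flange in the frame of fixture above 0.075 m or angle between flange's own z axis and vertical above 0.3 rad).
It fails at once if a bystander is moved more than 20 mm (distance of any of spare_dowel, spacer, hub_a, hub_b, hub_c, oil_bottle, spanner from where it was at the start of the episode above 0.02 m).
It also fails if it takes over 48 s, if anything falls off the work surface, if the arm or the gripper's body presses on something with over 40 N, if the wrist force passes 120 N, or if a joint passes its speed limit or range.

## Working session

There is one attempt and no reset: what is moved stays moved. The work goes in short steps, Python scripts to look and compute and a tool call to move; the robot and the scene stay as the last step left them, time stands still between calls to the robot, and variables do not carry over. Pictures are saved under pics/ and viewed, about 8 in all and at most 12, crops included, and the job is handed in when it is done.

Besides the shell and the picture viewer there is one more tool, called after "Emit:" as name([rows], argument=value, ...), one row to a line, values as JSON. step_arm: Moves the arm, as the interface text tells. Its arguments: {"type":"object","properties":{"steps":{"type":"array"},"claw":{"type":"number"}},"required":["steps"]}

```bash
mkdir -p pics; cat > h.py <<'E'
import numpy as np,cv2
from plant import *
def cloud(name,d):
    c=camera_params(name);K=np.array(c["mtx"]);T=np.array(c["extrinsics"])
    v,u=np.indices(d.shape);P=np.stack([(u-K[0,2])/K[0,0]*d,(v-K[1,2])/K[1,1]*d,d],-1)
    W=P@T[:3,:3].T+T[:3,3];W[d==0]=np.nan;return W
E
python3 - <<'E'
from h import *
for n in("scene","top"):
    r,d=grab_frame(n);cv2.imwrite(f"pics/{n}0.png",r[:,:,::-1]);np.savez(f"{n}0.npz",r=r,d=d)
    W=cloud(n,d)
    for l in("flange","fixture","stud_a","spare_dowel"):
        for b in boxes_of(n,l)[:4]:
            x,y,w,h=[int(t) for t in b["box"]];print(n,l,round(b["p"],2),[x,y,w,h],W[min(y+h//2,399),min(x+w//2,639)].round(3))
print(state()["time"])
E
```

```text
scene flange 0.82 [378, 172, 78, 56] [0.324 0.203 0.085]
scene flange 0.72 [259, 118, 63, 44] [ 0.317 -0.236  0.083]
scene flange 0.63 [262, 188, 56, 44] [ 0.551 -0.054  0.085]
scene fixture 0.94 [236, 185, 101, 80] [ 0.593 -0.034  0.078]
scene fixture 0.65 [259, 187, 61, 44] [ 0.551 -0.057  0.085]
scene stud_a 0.92 [259, 188, 56, 44] [ 0.557 -0.059  0.086]
scene stud_a 0.67 [381, 176, 70, 56] [0.328 0.204 0.073]
scene stud_a 0.56 [262, 117, 62, 41] [ 0.305 -0.233  0.089]
scene spare_dowel 0.62 [304, 239, 6, 8] [0.61  0.045 0.08 ]
top flange 0.77 [213, 212, 78, 77] [0.305 0.2   0.087]
top flange 0.66 [430, 179, 66, 27] [ 0.473 -0.358  0.008]
top flange 0.58 [386, 220, 77, 76] [ 0.299 -0.236  0.087]
top fixture 0.97 [313, 117, 88, 86] [ 0.543 -0.062  0.085]
top stud_a 0.86 [383, 217, 86, 82] [ 0.299 -0.241  0.087]
top stud_a 0.74 [328, 131, 59, 57] [ 0.546 -0.062  0.086]
top stud_a 0.72 [215, 209, 77, 84] [0.303 0.197 0.09 ]
0.5
```

View pics/top0.png

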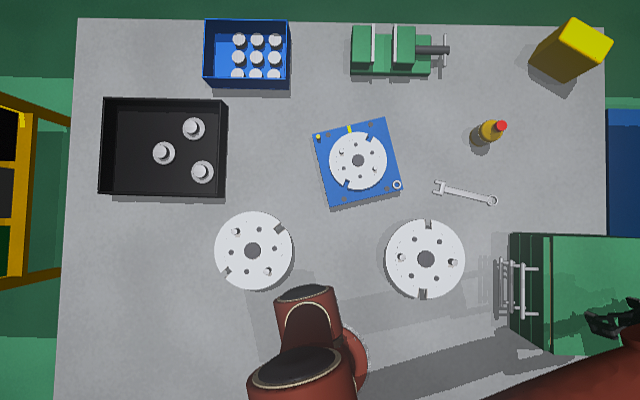

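View pics/scene0.png

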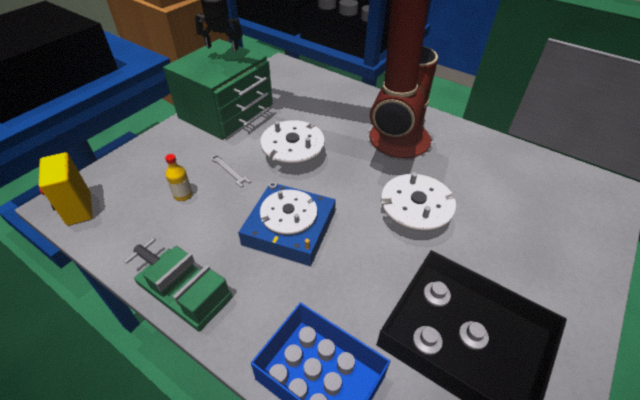

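Look-alikes in the top picture: large discs at (254,251) and (425,259), and the small disc on the blue block at (358,160). The small one on the block with the yellow stripe (349,129) is the one meant. Next I measure it and check it in a close crop.

```bash
python3 - <<'E'
from h import *
z=np.load("top0.npz");r,d=z["r"],z["d"];W=cloud("top",d)
s=slice(105,215),slice(300,412)
c=cv2.resize(r[s],None,fx=5,fy=5,interpolation=cv2.INTER_CUBIC);cv2.imwrite("pics/crop0.png",c[:,:,::-1])
Wc=W[s];rc=r[s].astype(int)
hsv=cv2.cvtColor(r[s],cv2.COLOR_RGB2HSV)
yel=(hsv[...,0]>20)&(hsv[...,0]<35)&(hsv[...,1]>150)&(hsv[...,2]>120)
n,l,st,ce=cv2.connectedComponentsWithStats(yel.astype(np.uint8))
for i in range(1,n):
    if st[i,4]>3: print("yellow",st[i],np.nanmedian(Wc[l==i],0).round(4))
blue=(hsv[...,0]>95)&(hsv[...,0]<130)&(hsv[...,1]>100)&(abs(Wc[...,2]-.055)<.006)
p=Wc[blue][:,:2].astype(np.float32);rr=cv2.minAreaRect(p);print("block",rr,np.median(Wc[blue][:,2]))
disc=(abs(Wc[...,2]-.077)<.005)&(hsv[...,1]<60)
p=Wc[disc][:,:2].astype(np.float32);print("disc",cv2.minEnclosingCircle(p),np.median(Wc[disc][:,2]))
tall=(Wc[...,2]>.092)&(hsv[...,1]<90)
n,l,st,ce=cv2.connectedComponentsWithStats(tall.astype(np.uint8))
for i in range(1,n):
    if st[i,4]>3: print("tall",st[i],np.nanmedian(Wc[l==i],0).round(4))
K=np.array(camera_params("top")["mtx"]);print(K.round(1).tolist(),np.array(camera_params("top")["extrinsics"]).round(3).tolist())
print(state()["tool_rot"],state()["tool_pos"])
E
```

```text
yellow [47 21  4  7 19] [ 0.6299 -0.0402  0.0568]
yellow [16 30  4  4 12] [0.6025 0.0417 0.0862]
block ((0.5448744297027588, -0.06384982913732529), (0.19930538535118103, 0.20033614337444305), 15.29940128326416) 0.056012162678709565
disc ((0.5452297329902649, -0.06366241723299026), 0.07518284767866135) 0.07782779425887143
tall [39 43  5  5 19] [ 0.5652 -0.0196  0.1028]
tall [73 60  5  5 20] [ 0.5245 -0.1064  0.1023]
[[402.2, 0.0, 321.4], [0.0, 402.2, 189.9], [0.0, 0.0, 1.0]] [[0.029, -0.998, 0.056, 0.406], [-0.999, -0.028, 0.022, 0.004], [-0.021, -0.057, -0.998, 1.115], [0.0, 0.0, 0.0, 1.0]]
[-7.17288563e-06  9.83409622e-01  1.81398772e-01 -6.75365570e-06] [ 0.22294916 -0.58385659  0.23128948]
```

View pics/crop0.png

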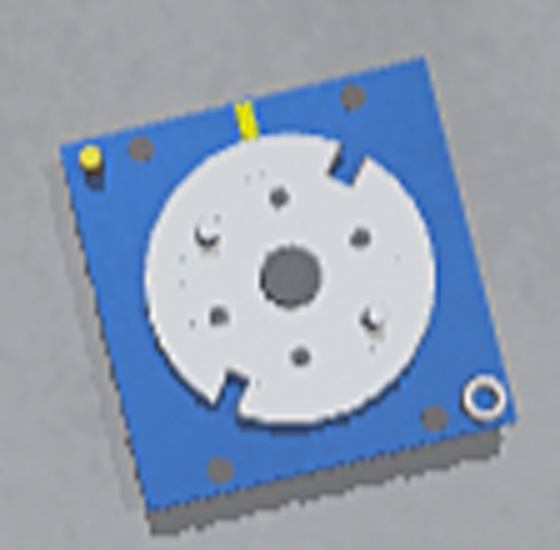

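The crop confirms the small disc. Its notches are at crop (348,165) and (232,388), its studs at (207,235) and (373,320), and the stripe at (247,120). Block and disc centre is (0.545,-0.064). The pin direction is +15.3° and the flange x is -25°, so the flange must turn about +40° (anticlockwise). I'll straddle the left stud loosely and carry it round.

Emit:
step_arm([
  [0,0,-40,0],
  [20,-15,-15,0],
  [43,-34,0,0],
  [43,-34,0,0],
  [43,-34,0,0],
  [43,-34,0,0],
  [43,-34,0,0],
  [43,-34,0,0],
], claw=27)

```text
time: 1.3
tool_pos: [0.392, -0.3018, 0.2884]
tool_rot: [0.001, 0.984, 0.176, 0.001]
contact_force: [0.7, -0.8, 0.3]
gripper_width: 0.27
```

```bash
cat >> h.py <<'E'
C=np.array([.545,-.0637])
def pose():
    s=state();q=s["tool_rot"];w,x,y,z=q
    return np.array(s["tool_pos"]),np.degrees(np.arctan2(2*(x*y+w*z),1-2*(y*y+z*z))),s
def go(xyz,yaw):
    p,a,s=pose();t=np.radians(a);d=np.array(xyz)-p
    print("t",round(s["time"],2),"p",p.round(4),"yaw",round(a,1),"F",np.round(s["contact_force"],1),"w",round(s["gripper_width"],3))
    print("total tool dx,dy,dz mm, turn:",np.round([1e3*(d[0]*np.cos(t)+d[1]*np.sin(t)),1e3*(d[0]*np.sin(t)-d[1]*np.cos(t)),-1e3*d[2],-(yaw-a)],1))
E
python3 -c "
from h import *
go([.5654,-.0202,.2],64.9)"
```

```text
t 1.3 p [ 0.392  -0.3018  0.2884] yaw 20.2 F [ 0.7 -0.8  0.3] w 0.27
total tool dx,dy,dz mm, turn: [ 260.1 -204.3   88.4  -44.7]
```

Emit:
step_arm([
  [43,-34,0,0],
  [43,-34,0,0],
  [43,-34,0,0],
  [43,-34,0,0],
  [43,-34,0,0],
  [20,-15,0,0],
  [0,0,0,0],
])

```text
time: 2.0
tool_pos: [0.5368, -0.0606, 0.2905]
tool_rot: [0.003, 0.984, 0.179, 0.004]
contact_force: [-0.7, -1.1, -0.0]
gripper_width: 0.267
```

Emit:
step_arm([
  [0,0,20,-8],
  [0,0,20,-8],
  [0,0,20,-8],
  [0,0,20,-8],
  [0,0,10,-8],
  [0,0,0,-5],
  [0,0,0,0],
])

```text
time: 2.7
tool_pos: [0.536, -0.0659, 0.1985]
tool_rot: [0.006, 0.832, 0.554, 0.002]
contact_force: [-0.2, 0.2, -0.1]
gripper_width: 0.271
```

```bash
python3 -c "
from h import *
go([.5654,-.0202,.13],64.9)"
```

```text
t 2.7 p [ 0.536  -0.0659  0.1985] yaw 67.3 F [-0.2  0.2 -0.1] w 0.271
total tool dx,dy,dz mm, turn: [53.5  9.5 68.5  2.4]
```

Emit:
step_arm([
  [30,5,20,2.4],
  [23,4,20,0],
  [0,0,20,0],
  [0,0,0,0],
  [0,0,0,0],
])

```text
time: 3.2
tool_pos: [0.5684, -0.0248, 0.1407]
tool_rot: [0.009, 0.848, 0.53, 0.004]
contact_force: [0.7, 0.3, 0.0]
gripper_width: 0.266
```

```bash
python3 - <<'E'
from h import *
go([.5654,-.0202,.086],64.9)
r,d=grab_frame("scene");c=cv2.resize(r[150:270,220:350],None,fx=5,fy=5,interpolation=cv2.INTER_CUBIC);cv2.imwrite("pics/s1.png",c[:,:,::-1])
E
```

```text
t 3.2 p [ 0.5684 -0.0248  0.1407] yaw 64.0 F [0.7 0.3 0. ] w 0.266
total tool dx,dy,dz mm, turn: [ 2.8 -4.7 54.7 -0.9]
```

View pics/s1.png

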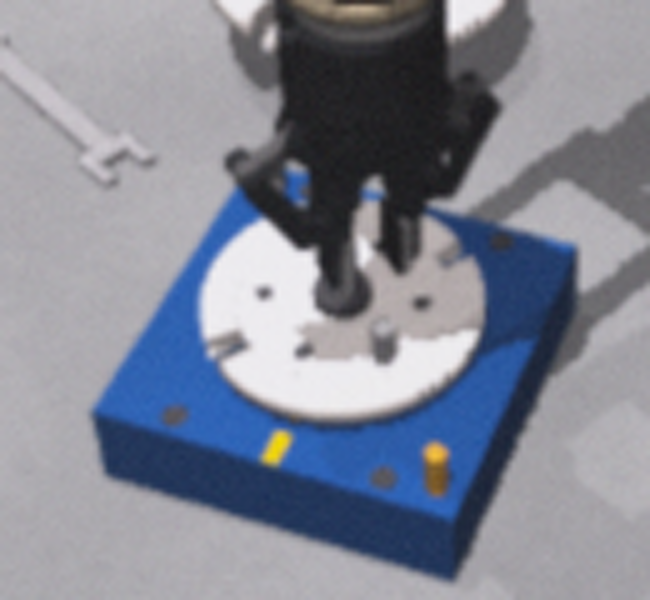

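The picture shows the stud at (383,340) with the fingers above and behind it, straddling as intended. I'll correct the offset first and then go down.

Emit:
step_arm([
  [3,-5,10,-0.9],
  [0,0,5,0],
  [0,0,0,0],
  [0,0,0,0],
])

```text
time: 3.65
tool_pos: [0.5661, -0.0211, 0.1277]
tool_rot: [0.01, 0.844, 0.536, 0.006]
contact_force: [-0.3, 0.6, 0.1]
gripper_width: 0.27
```

```bash
python3 -c "
from h import *
go([.5654,-.0202,.086],64.9)"
```

```text
t 3.65 p [ 0.5661 -0.0211  0.1277] yaw 64.8 F [-0.3  0.6  0.1] w 0.27
total tool dx,dy,dz mm, turn: [ 0.5 -1.1 41.7 -0.1]
```

Emit:
step_arm([
  [0,-1,10,0],
  [0,0,10,0],
  [0,0,10,0],
  [0,0,8,0],
  [0,0,3,0],
  [0,0,0,0],
  [0,0,0,0],
])

```text
time: 4.35
tool_pos: [0.5656, -0.0212, 0.0822]
tool_rot: [0.01, 0.844, 0.536, 0.005]
contact_force: [0.7, -0.3, 1.2]
gripper_width: 0.271
```

```bash
python3 -c "
from h import *
for k in range(1,5):
  a=np.radians(64.9+10*k);go([*(C+.048*np.array([np.cos(a),np.sin(a)])),.084],64.9+10*k)"
```

```text
t 4.35 p [ 0.5656 -0.0212  0.0822] yaw 64.8 F [ 0.7 -0.3  1.2] w 0.271
total tool dx,dy,dz mm, turn: [  0.   -8.9  -1.8 -10.1]
t 4.35 p [ 0.5656 -0.0212  0.0822] yaw 64.8 F [ 0.7 -0.3  1.2] w 0.271
total tool dx,dy,dz mm, turn: [ -2.1 -17.   -1.8 -20.1]
t 4.35 p [ 0.5656 -0.0212  0.0822] yaw 64.8 F [ 0.7 -0.3  1.2] w 0.271
total tool dx,dy,dz mm, turn: [ -5.7 -24.6  -1.8 -30.1]
t 4.35 p [ 0.5656 -0.0212  0.0822] yaw 64.8 F [ 0.7 -0.3  1.2] w 0.271
total tool dx,dy,dz mm, turn: [-10.5 -31.4  -1.8 -40.1]
```

Emit:
step_arm([
  [0,-3.4,-2,-4],
  [-0.1,-3.4,0,-4],
  [-0.1,-3.4,0,-4],
  [-0.1,-3.4,0,-4],
  [-0.1,-3.4,0,-4],
  [-0.1,-3.4,0,-4],
  [-0.1,-3.4,0,-4],
  [-0.1,-3.4,0,-4],
])

```text
time: 5.15
tool_pos: [0.5436, -0.0174, 0.0885]
tool_rot: [0.017, 0.656, 0.755, 0.006]
contact_force: [0.7, -0.1, -0.1]
gripper_width: 0.268
```

```bash
python3 -c "
from h import *
a=np.radians(104);go([*(C+.048*np.array([np.cos(a),np.sin(a)])),.084],104)
p,_,_=pose();v=p[:2]-C;print(np.hypot(*v),np.degrees(np.arctan2(v[1],v[0])))"
```

```text
t 5.15 p [ 0.5436 -0.0174  0.0885] yaw 98.0 F [ 0.7 -0.1 -0.1] w 0.268
total tool dx,dy,dz mm, turn: [  1.7 -10.    4.5  -6. ]
0.0462785201169689 91.7624189001615
```

Emit:
step_arm([
  [1,-3,2,-2],
  [0.5,-3,2,-2],
  [0,-3,1,-2],
  [0,-2,0,-2],
  [0,0,0,0],
])

```text
time: 5.65
tool_pos: [0.5375, -0.0183, 0.0885]
tool_rot: [0.023, 0.599, 0.801, 0.009]
contact_force: [-0.1, -0.4, -0.5]
gripper_width: 0.271
```

```bash
cat >> h.py <<'E'
def look(fn):
    p,_,_=pose();v=p[:2]-C;print("tool r,ang",np.hypot(*v),np.degrees(np.arctan2(v[1],v[0])))
    r,d=grab_frame("top");W=cloud("top",d)
    s=slice(105,215),slice(300,412);c=cv2.resize(r[s],None,fx=5,fy=5,interpolation=cv2.INTER_CUBIC);cv2.imwrite(fn,c[:,:,::-1])
    Wc=W[s];hsv=cv2.cvtColor(r[s],cv2.COLOR_RGB2HSV)
    t=(Wc[...,2]>.086)&(Wc[...,2]<.108)&(hsv[...,1]<90)
    n,l,st,ce=cv2.connectedComponentsWithStats(t.astype(np.uint8))
    for i in range(1,n):
        if st[i,4]>3:
            m=np.nanmedian(Wc[l==i],0);w=m[:2]-C;print("stud?",st[i],m.round(4),"r",np.hypot(*w).round(4),"ang",np.degrees(np.arctan2(w[1],w[0])).round(1))
    disc=(hsv[...,1]<60)&(hsv[...,2]>150)&(abs(Wc[...,2]-.073)<.012);print("disc z",np.median(Wc[disc][:,2]))
    # blue seen inside the disc radius = notches
    rad=np.hypot(Wc[...,0]-C[0],Wc[...,1]-C[1]);b=(rad>.058)&(rad<.070)&(Wc[...,2]<.066+.004)
    n,l,st,ce=cv2.connectedComponentsWithStats(b.astype(np.uint8))
    for i in range(1,n):
        if st[i,4]>3:
            w=np.nanmean(Wc[l==i],0)[:2]-C;print("notch?",st[i],"ang",np.degrees(np.arctan2(w[1],w[0])).round(1))
E
python3 -c "
from h import *
look('pics/t2.png');go([.545,-.0637,.15],105)"
```

```text
tool r,ang 0.04603537781392339 99.39582384150462
stud? [77 52  3  5 11] [ 0.5448 -0.1134  0.104 ] r 0.0497 ang -90.2
disc z 0.0776117031037491
notch? [56 78  1  5  5] ang 179.0
t 5.7 p [ 0.5376 -0.0183  0.0885] yaw 106.4 F [-1.1 -0.7 -0.3] w 0.27
total tool dx,dy,dz mm, turn: [-45.6  -5.7 -61.5   1.4]
```

View pics/t2.png

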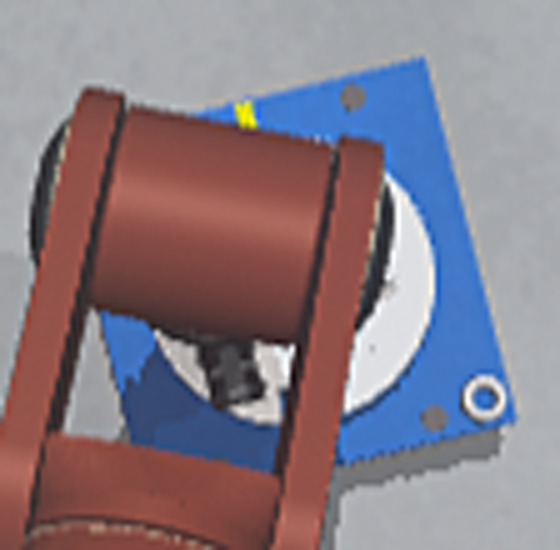

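Emit:
step_arm([
  [1,-3.5,2,-2],
  [0.5,-3.5,2,-2],
  [0,-3.5,2,-2],
  [0,-1,0,0],
  [0,0,0,0],
])

```text
time: 6.2
tool_pos: [0.5308, -0.0205, 0.0859]
tool_rot: [0.028, 0.556, 0.83, 0.01]
contact_force: [0.1, -0.2, -0.1]
gripper_width: 0.268
```

```bash
python3 -c "
from h import *
look('pics/t3.png');go([.545,-.0637,.15],105)"
```

```text
tool r,ang 0.04542790530815925 108.18722109436864
disc z 0.07752133275826423
t 6.25 p [ 0.5308 -0.0205  0.0859] yaw 112.3 F [ 0.8  0.4 -0.2] w 0.268
total tool dx,dy,dz mm, turn: [-45.3  -3.3 -64.1   7.3]
```

Emit:
step_arm([
  [0,-3,1,0],
  [0,-1,0,0],
  [0,0,0,0],
])

```text
time: 6.55
tool_pos: [0.5278, -0.0217, 0.0852]
tool_rot: [0.028, 0.557, 0.83, 0.011]
contact_force: [1.1, 1.1, 0.6]
gripper_width: 0.269
```

```bash
python3 - <<'E'
from h import *
p,a,s=pose();v=p[:2]-C;print(p,a,np.hypot(*v),np.degrees(np.arctan2(v[1],v[0])))
r,d=grab_frame("scene");c=cv2.resize(r[175:275,230:345],None,fx=6,fy=6,interpolation=cv2.INTER_CUBIC);cv2.imwrite("pics/s4.png",c[:,:,::-1])
E
```

```text
[ 0.52782563 -0.02174942  0.0852392 ] 112.25568527927878 0.045330014581025674 112.2639654216488
```

View pics/s4.png

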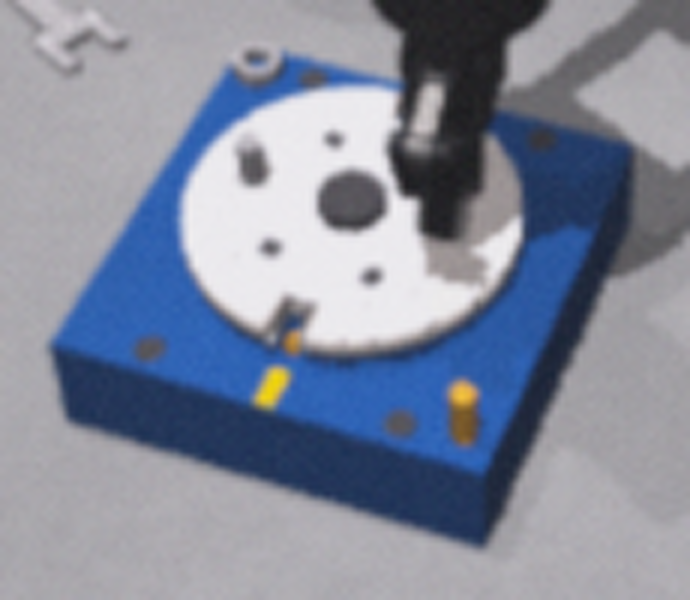

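The scene picture shows the brass pin (292,342) inside the notch (290,310), below the stripe (272,388). I'll measure the remaining angle from the free stud at (252,150).

```bash
python3 - <<'E'
from h import *
r,d=grab_frame("scene");W=cloud("scene",d)
s=slice(190,212),slice(262,285);Wc=W[s];t=(Wc[...,2]>.094)&(Wc[...,2]<.112)
m=np.nanmean(Wc[t],0);print(t.sum(),m)
box=slice(180,245),slice(250,325);Wb=W[box];hs=cv2.cvtColor(r[box],cv2.COLOR_RGB2HSV)
# dark boss centre by depth
k=(hs[...,2]<110)&(abs(Wb[...,2]-.086)<.006)&(hs[...,1]<80)&(np.hypot(Wb[...,0]-C[0],Wb[...,1]-C[1])<.02)
b=Wb[k];print("boss",k.sum(),b.mean(0))
bc=(b[:,:2].max(0)+b[:,:2].min(0))/2;
for c in(C,bc,b.mean(0)[:2]):
    w=m[:2]-c;print(np.hypot(*w),np.degrees(np.arctan2(w[1],w[0])),"want -74.7")
# where would notch sides (66mm) and pin project, in crop coordinates of s4
cp=camera_params("scene");K=np.array(cp["mtx"]);Ti=np.linalg.inv(np.array(cp["extrinsics"]))
def pr(x):
    q=K@(Ti[:3,:3]@x+Ti[:3,3]);return ((q[:2]/q[2]-[230,175])*6+3).round(0)
a0=np.radians(15.3);print("pin",pr(np.array([*(C+.066*np.array([np.cos(a0),np.sin(a0)])),.064])))
for off in(-8,-4,0,4):
    a=a0+np.radians(off);e=np.array([np.cos(a),np.sin(a)]);n=np.array([-e[1],e[0]])
    print(off,[pr(np.array([*(C+.057*e+q*n),.077])).tolist() for q in(-.006,.006)],[pr(np.array([*(C+.0747*e+q*n),.077])).tolist() for q in(-.006,.006)],"studB",pr(np.array([*(C-.048*n),.102])))
E
```

```text
18 [ 0.5592028  -0.10794412  0.10083085]
boss 73 [ 0.54913658 -0.06144221  0.08479787]
0.04646785500606932 -72.20285397399324 want -74.7
0.04759450295528355 -77.14800646724598 want -74.7
0.04757894730186207 -77.78569587556414 want -74.7
pin [296. 334.]
-8 [[274.0, 288.0], [298.0, 298.0]] [[252.0, 316.0], [276.0, 326.0]] studB [258. 130.]
-4 [[282.0, 292.0], [307.0, 301.0]] [[262.0, 321.0], [287.0, 330.0]] studB [254. 135.]
0 [[290.0, 295.0], [316.0, 303.0]] [[273.0, 325.0], [299.0, 333.0]] studB [251. 140.]
4 [[298.0, 298.0], [325.0, 304.0]] [[284.0, 329.0], [311.0, 335.0]] studB [248. 145.]
```

About 1–3° short; a small nudge, then lift clear and look from above.

Emit:
step_arm([
  [0,-2,0,0],
  [0,0,0,0],
  [0,2,0,0],
  [0,1,-10,0],
  [0,0,-20,0],
  [0,0,-30,0],
  [0,0,-40,0],
  [0,0,-40,0],
])

```text
time: 7.45
tool_pos: [0.5149, -0.0194, 0.2225]
tool_rot: [0.02, 0.557, 0.83, 0.006]
contact_force: [1.2, -0.1, 0.5]
gripper_width: 0.272
```

Emit:
step_arm([
  [-50,0,0,0],
  [-50,0,0,0],
  [-50,0,0,0],
  [-40,0,0,0],
  [0,0,0,0],
], claw=0)

```text
time: 7.95
tool_pos: [0.5935, -0.2004, 0.2447]
tool_rot: [0.031, 0.555, 0.831, 0.009]
contact_force: [-0.1, 0.2, -0.2]
gripper_width: 0.003
```

```bash
python3 -c "
from h import *
look('pics/t5.png');go([.545,-.0637,.15],105)"
```

```text
tool r,ang 0.1450787452074818 -70.45618170306311
stud? [74 47  5  5 22] [ 0.5575 -0.1086  0.1016] r 0.0466 ang -74.4
stud? [53 49 11 12 41] [ 0.5432 -0.0664  0.0873] r 0.0032 ang -123.7
stud? [38 57  5  6 20] [ 0.5286 -0.018   0.1029] r 0.0486 ang 109.7
disc z 0.07799804863165005
notch? [49 30  5  5 17] ang 16.8
notch? [63 76  5  6 21] ang -159.9
t 8.0 p [ 0.593  -0.1986  0.2445] yaw 112.6 F [-0.   0.3 -0.6] w 0.0
total tool dx,dy,dz mm, turn: [143.    7.5  94.5   7.6]
```

View pics/t5.png

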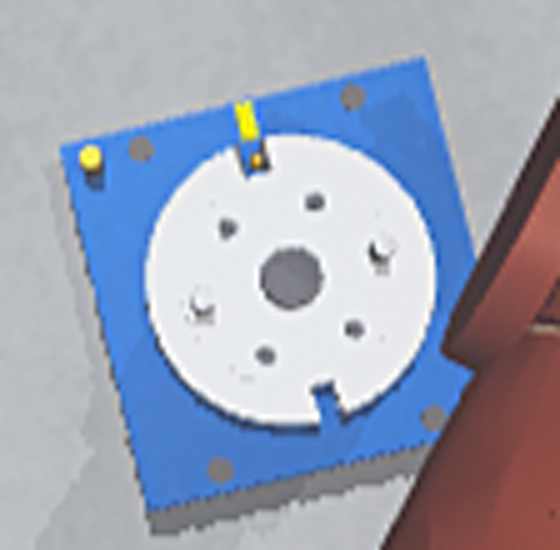

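The view from above shows the pin (259,160) inside the notch (254,155), in line with the stripe to about 2°. That is within the pin's lead-in, so I'll press at the centre with the fingers shut.

Emit:
step_arm([
  [40,2,10,4],
  [40,2,20,4],
  [35,2,20,0],
  [28,2,20,0],
  [0,0,20,0],
  [0,0,10,0],
  [0,0,0,0],
])

```text
time: 8.7
tool_pos: [0.5588, -0.0519, 0.1396]
tool_rot: [0.029, 0.612, 0.79, 0.012]
contact_force: [-0.6, -0.6, -0.4]
gripper_width: 0.001
```

```bash
python3 -c "
from h import *
go([.545,-.0637,.085],105)"
```

```text
t 8.7 p [ 0.5588 -0.0519  0.1396] yaw 104.5 F [-0.6 -0.6 -0.4] w 0.001
total tool dx,dy,dz mm, turn: [ -8.  -16.3  54.6  -0.5]
```

Emit:
step_arm([
  [-4,-8,10,0],
  [-3,-7,10,0],
  [0,0,10,0],
  [0,0,5,0],
  [0,0,0,0],
])

```text
time: 9.2
tool_pos: [0.5484, -0.0659, 0.1042]
tool_rot: [0.031, 0.613, 0.79, 0.012]
contact_force: [-0.4, 0.0, 0.6]
gripper_width: 0.005
```

```bash
python3 -c "
from h import *
go([.545,-.0637,.085],105)"
```

```text
t 9.2 p [ 0.5484 -0.0659  0.1042] yaw 104.3 F [-0.4  0.   0.6] w 0.005
total tool dx,dy,dz mm, turn: [ 3.  -2.7 19.2 -0.7]
```

Emit:
step_arm([
  [2,-3,6,0],
  [1,0,6,0],
  [0,0,3,0],
  [0,0,3,0],
  [0,0,3,0],
])

```text
time: 9.7
tool_pos: [0.5473, -0.0644, 0.0834]
tool_rot: [0.032, 0.613, 0.79, 0.013]
contact_force: [-3.8, 1.0, 9.5]
gripper_width: -0.003
```

Emit:
step_arm([
  [0,0,3,0],
  [0,0,3,0],
])

```text
time: 9.9
tool_pos: [0.5484, -0.0645, 0.0802]
tool_rot: [0.032, 0.613, 0.79, 0.013]
contact_force: [-7.1, 2.2, 11.8]
gripper_width: -0.002
```

Emit:
step_arm([
  [0,-0.8,3,0],
  [0,-0.4,3,0],
  [0,-0.4,3,0],
])

```text
time: 10.2
tool_pos: [0.5488, -0.0643, 0.0772]
tool_rot: [0.032, 0.612, 0.79, 0.013]
contact_force: [-6.5, 3.0, 11.6]
gripper_width: 0.0
```

Emit:
step_arm([
  [0,-0.3,3,0],
  [0,-0.3,3,0],
])

```text
time: 10.4
tool_pos: [0.5493, -0.0645, 0.0752]
tool_rot: [0.031, 0.612, 0.79, 0.013]
contact_force: [-8.4, 1.3, 14.8]
gripper_width: -0.0
```

Emit:
step_arm([
  [0,-1,4,0],
  [0,-0.5,4,0],
  [0,0,4,0],
])

```text
time: 10.7
tool_pos: [0.5505, -0.0647, 0.0751]
tool_rot: [0.03, 0.611, 0.791, 0.012]
contact_force: [-13.2, 2.2, 22.0]
gripper_width: 0.0
```

Emit:
step_arm([
  [0,-4,6,0],
  [0,-3,7,0],
  [0,0,7,0],
])

```text
time: 11.0
tool_pos: [0.551, -0.0648, 0.075]
tool_rot: [0.03, 0.611, 0.791, 0.016]
contact_force: [-22.6, -0.4, 37.6]
gripper_width: -0.0
```

Emit:
step_arm([
  [0,0,-10,0],
  [0,0,-30,0],
  [0,0,-50,0],
  [0,0,-50,0],
  [-50,0,0,0],
  [-50,0,0,0],
  [-50,0,0,0],
  [-50,0,0,0],
])

```text
time: 11.8
tool_pos: [0.5958, -0.2534, 0.234]
tool_rot: [0.036, 0.606, 0.795, 0.018]
contact_force: [1.0, 0.4, 0.3]
gripper_width: -0.001
```

```bash
python3 - <<'E'
from h import *
look('pics/t6.png')
r,d=grab_frame("top");W=cloud("top",d)
rad=np.hypot(W[...,0]-C[0],W[...,1]-C[1]);hsv=cv2.cvtColor(r,cv2.COLOR_RGB2HSV)
def plane(z0,m):
    P=W[m&(abs(W[...,2]-z0)<.006)];A=np.c_[P[:,:2]-C,np.ones(len(P))];return np.linalg.lstsq(A,P[:,2],rcond=None)[0],len(P)
print("disc",plane(.068,(rad>.02)&(rad<.072)&(hsv[...,1]<60)))
print("block",plane(.056,(rad>.08)&(rad<.13)&(hsv[...,1]>100)&(hsv[...,0]>95)&(hsv[...,0]<130)))
z=np.load("top0.npz");r=z["r"];W=cloud("top",z["d"]);hsv=cv2.cvtColor(r,cv2.COLOR_RGB2HSV)
rad=np.hypot(W[...,0]-C[0],W[...,1]-C[1])
print("disc at start",plane(.077,(rad>.02)&(rad<.072)&(hsv[...,1]<60)))
E
```

```text
tool r,ang 0.19639842581278724 -75.00439306248059
stud? [74 47  5  5 20] [ 0.5592 -0.1093  0.0921] r 0.0477 ang -72.7
stud? [38 57  5  5 20] [ 0.531  -0.0182  0.0921] r 0.0476 ang 107.1
disc z 0.06832049230107873
notch? [ 31  29  54  54 580] ang 90.2
disc (array([0.00069548, 0.00167517, 0.06824242]), 2080)
block (array([0.00047465, 0.00063094, 0.05611996]), 2515)
disc at start (array([-0.00147381,  0.00032479,  0.07787817]), 2109)
```

View pics/t6.png

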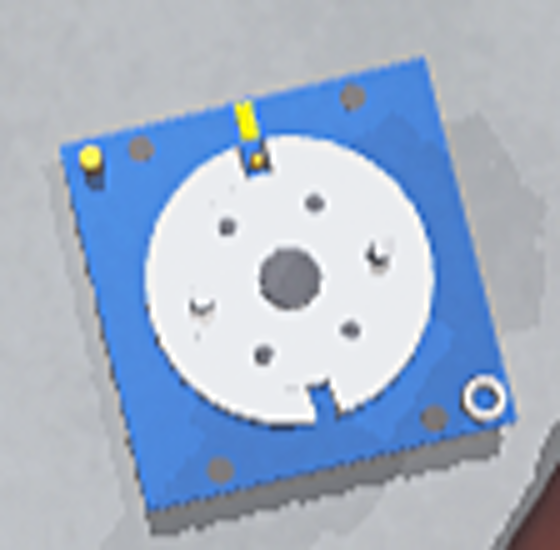

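The picture shows the pin (258,160) in the notch, the dowel (92,158) and spacer (484,397) unmoved, and the disc top 12.1 mm above the block and level. The flange is home, so I'll hand in.

```bash
python3 -c "
from plant import *
print(state()['time'],state()['contact_force']);print(job_done())"
```

```text
11.9 [1.24709068 0.4973469  0.52712463]
the job is handed in; nothing more can be done
None
```

The flange is home on the blue block with the pin in a notch, and I handed the job in at about 12 s. I straddled one stud loosely, turned the flange about 42° and pressed the boss down with the fingers shut, reaching about 38 N at the end.

**Last checks:**
- **Height:** the disc's top measured 12.1 mm above the block's top, which matches its 12 mm thickness. It had been about 22 mm above at the start.
- **Level:** tilt is about 0.001–0.002 rad.
- **Notch:** the pin shows in the notch. The stud line read about 2° (0.03 rad) past the measured pin direction, within the 0.08 rad limit.
- **Other things:** the dowel and spacer look unmoved. I did not re-measure the hubs, bottle or spanner, but the arm passed well clear of them. At hand-in the arm was about 0.2 m away from the flange.

**Checks that failed or disagreed:**
- **Notch detection:** the automatic notch finder gave no usable reading on the last picture, because its height threshold no longer fitted the lowered flange. I relied on the studs and the picture instead.
- **Scene camera:** it placed the boss about 4 mm away from the top camera's centre. With that camera, the angle before the final nudge read anywhere from 2.5° past to 3° short of the pin.
- **Pressing point:** I pressed about 6 mm off the measured centre, which also put a side force of up to 23 N on the tool. The flange still seated level.

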